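# Open the stuck lure canister

### The arm

A 6-joint arm with a two-finger parallel gripper is mounted at the origin on the work surface. World frame = base frame: x ahead of the robot, y to its left, z up, the work surface at z = 0. Lengths are in mm, angles in rad, forces in N, time in s.
With the tool pointing down it reaches from about 300 to 775 mm from the base axis. Payload 14.6 kg.
Tool frame: the origin (TCP) lies at the very end of the fingers, on their centre line; the grasp point (between the pads) lies 19 mm behind it; z points along the fingers, y is the line along which they close (so a half turn about z gives the same grasp; the last joint's range is limited). The gripper opens to 94 mm and grips with 3 to 60 N. Pads are 16 mm wide; open, the fingers measure 119 mm over their backs; the gripper's body (75 mm by 177 mm) begins 78 mm behind the grasp point.
Start: joints at [-1.381, 0.3, 1.521, -0, 1.321, -0.067], TCP at [139.686, -531.956, 205.446] pointing down, gripper open.
Joint ranges: [-3.03, 3.03], [-0.79, 2.21], [0.23, 2.52], [-1.04, 4.18], [0, 3.07], [-2.55, 2.55]. Speed limits (rad/s): [2.22, 2.22, 2.57, 3.14, 3.14, 3.14].

### API

Orientations are given as [roll, pitch, yaw] about the fixed x, y, z axes, in that order (R = Rz(yaw) Ry(pitch) Rx(roll)).
In Python, from cell import manip, eyes, ticket gives the robot as it stands. The module is installed in compiled form; this text tells all that it offers.
- The arm moves only by the tool arm_command, never from a script. Its argument "plan" is a list of rows, each a list of 5 numbers: the opening, from -1 (shut) to 1 (fully open), then the shift along the tool's x, y, z in m, then the turn about the tool's z in rad. In form: [[jaw, dx, dy, dz, roll], ...]. A call has 1 to 20 rows; each row shifts and turns the commanded pose from where the row before left it, along the tool's axes as they then stand; what a row does not reach is not made up. A row lasts 1/8 s, in which the tool goes at most 62.5 mm and 10.7 degrees, less where a joint would pass 70% of its speed; a pose out of reach is approached as far as the arm can. A call is refused whole if a number of a shift passes 0.0625 or a number of a turn 0.188, either way. A call with a gripper value outside its range is refused whole. The fingers move at their own pace and stop on an object; "newtons" is the grip in N (left out, the last holds). Time passes only in rows, so rows that do not move let the fingers close. It gives the time, the measured TCP pose, the force, the opening and the grip force at its end, in the units of the state.
- manip.read_state(): the state, without advancing time (a new reading comes with each control period).
- eyes.camera(name): name is "side" or "top"; returns a dict with "img" (384x512x3 uint8, blue, green, red), "z_map" (384x512 float32, mm along the optical axis (not along the pixel's ray), 0 where there is no reading), "fx", "fy", "cx", "cy" (pixels), "dist" ([k1, k2, p1, p2, k3] as OpenCV has them; the pictures are not rectified), "eye" and "orientation" of the camera in the world. Camera axes: x right, y down, z forward; pixel columns grow to the right and rows downward; lengths in mm; the calibration is good to about 2 mm. A picture is of the moment at which its call begins.
- ticket.sign_off(): hands the job in; it is judged then, once.
The state is a dict: "clock": time; "joints": joint angles; "qd": joint speeds; "effort": joint torques, N m; "eef_pos": TCP position; "eef_rot": TCP orientation; "wrist_force": force on the tool from outside, world axes, zero at the start; "moment": the same for the moment, N m; "finger_gap": finger opening in mm; "finger_force": force on a finger pad.
Only numpy, scipy, OpenCV 4.12 (cv2) and the standard library are available. Lean on these libraries where they do the work, as an engineer would, in place of code of your own. Each camera call takes 0.05 s, during which the arm holds its last target. There are 200 camera calls.

### The job

The orange cap of the blue lure canister is stuck: break it loose counter-clockwise with a short hard twist, then spin it easily on until it comes up against its stop, where its ears are in the gaps of the steel claws, and lift it off. Set the cap down, not dropped, bar up, in the middle of the cork coaster and let go of it; leave the plate of lures, the tumbler, the tackle case and the fish gripper where they are.

Things in the scene. Friction and masses are not known exactly. Their poses are not given: they have to be found in the camera images.
- canister: Blue metal canister, 76 mm across, rim 62 mm above the table, fixed by a black suction foot. Origin: centre of its underside, z up. The cap is stuck by spring catches and held down by a steel claw collar; it cannot turn clockwise from the start, and turns counter-clockwise (seen from above) up to a hard stop, where it lifts straight off.
- claws (a point): Centre of the canister's rim. Two steel claws of the collar (out to 53 mm from the axis, 9 mm above the rim) hold the cap's two ears down. They end in two gaps, each with a hard stop at its far end, met 56 to 107 degrees counter-clockwise from the start, differently each time: feel for it. Only within about 10 degrees before the stop are the ears in the gaps and the cap free to lift.
- catch (a point): One of two black spring catches, at the canister's +x and -x, 50 to 73 mm from the axis, up to 19 mm above the rim. They hold the cap's ribs, so it is stuck: the first 20 degrees or so need a hard twist of about 0.65 N m, then it turns with almost no resistance.
- cap: Loose orange cap, about 180 g, at the start on the canister with its x axis along the canister's. Origin: centre of the underside of its plug, z up, 24 mm below the rim when seated. Plug 65 mm across, 24 mm deep; above it a disc 80 mm across, 24 to 42 mm above the origin, with ears on its +y and -y and ribs on its +x and -x. It is slick but for the bar.
- bar_mid (a point): Centre of the cap's grip bar, 56 mm above the cap's origin. The bar is 100 mm long along the cap's x, 14 mm wide, 20 mm high, on a 24 mm hub, and not slick. Gripping it here serves to lift the cap; twisting it here between the fingers may slip before the cap breaks loose.
- bar_end (a point): +x end of the grip bar (the -x end is alike), 50 mm from the axis, at mid height. About 17 N sideways, counter-clockwise, on the bar 40 mm from the axis breaks the cap loose; fingertips 25 mm or more above the rim pass clear over the catches and claws.
- coaster: Round cork coaster, 120 mm across, 6 mm thick, fixed to the table. Origin: centre of its underside, z up.
- plate: Bystander: white melamine plate with three plastic crank lures, 196 mm across, about 30 mm high. Origin: centre of its underside.
- tumbler: Bystander: stainless tea tumbler, 72 mm across, 85 mm high. Origin: centre of its underside.
- case: Bystander: yellow tackle case, 75 x 115 mm (x, y), 36 mm high. Origin: centre of its underside.
- fish_grip: Bystander: steel fish gripper lying flat along its x axis, about 240 mm long, 24 mm high. Origin: under its middle.
Mind the look-alikes: they are no part of the job. Of the things like the cap, leave any that is yellow; of the rest the smaller one is meant.

How it is judged:
By the outcome, as a careful person would: the job done as asked, in the order asked, and still so for the second after the job is handed in, with the robot touching nothing.
It also fails if it takes over 64 s, if anything falls off the work surface, if the arm or the gripper's body presses on something with over 40 N, if the wrist force passes 120 N, or if a joint passes its speed limit or range.

## Working session

There is one attempt and no reset: what is moved stays moved. The work goes in short steps, Python scripts to look and compute and a tool call to move; the robot and the scene stay as the last step left them, time stands still between calls to the robot, and variables do not carry over. Pictures are saved under pics/ and viewed, at most 10 in all, crops included, and the job is handed in when it is done.

Besides the shell and the picture viewer there is one more tool, called after ">>>" by a JSON object that holds its "fn" and its "kwargs", one argument or row to a line. arm_command: Moves the arm, as the interface text tells. Its arguments: {"type":"object","properties":{"plan":{"type":"array"},"newtons":{"type":"number"}},"required":["plan"]}

```bash
mkdir -p pics
cat > h.py <<'E'
import numpy as np, cv2
from cell import manip, eyes, ticket
def snap(n):
    c=eyes.camera(n); np.savez('last_'+n+'.npz',**{k:np.array(v) for k,v in c.items()}); return c
E
python3 - <<'E'
from h import *
for n in ('top','side'):
    c=snap(n); cv2.imwrite(f'pics/{n}0.png',c['img']); print(n,c['fx'],c['fy'],c['cx'],c['cy'],c['dist'],c['eye'],c['orientation'])
print(manip.read_state())
E
```

```text
top 450.67297254489864 450.67297254489864 254.2471858673887 192.05423130842115 [-0.13223299  0.          0.          0.          0.        ] [3.41707923e+02 1.21453525e+00 1.34272106e+03] [-2.98584761  0.01032709 -1.56217473]
side 482.2716508727003 482.2716508727003 257.7983677987797 191.49787152910523 [-0.10601857  0.          0.          0.          0.        ] [ 464.56215735 -917.71574474  671.98448182] [-2.12942302  0.00560536 -0.08643249]
{'clock': 0.1, 'joints': array([-1.38057674e+00,  3.00395835e-01,  1.52152818e+00,  5.84258195e-06,
        1.32069063e+00, -6.66236505e-02]), 'qd': array([-1.52850119e-05, -1.86668063e-03, -1.93980831e-03,  2.10978072e-04,
        1.10414106e-04, -3.34555021e-04]), 'effort': array([ 5.62885507e-04, -5.32644582e+01, -3.53284228e+01,  7.09133665e-02,
        2.34739407e-02, -6.30713862e-05]), 'eef_pos': array([ 139.65688187, -531.72853535,  204.94999132]), 'eef_rot': array([-3.14057331e+00, -7.36850312e-05,  2.56841754e-01]), 'wrist_force': array([-0.64708427,  0.6246076 , -0.23049161]), 'moment': array([ 0.0022069 , -0.02720653,  0.00510124]), 'finger_force': 0.0, 'finger_gap': 94.18327312531503}
```

View pics/top0.png

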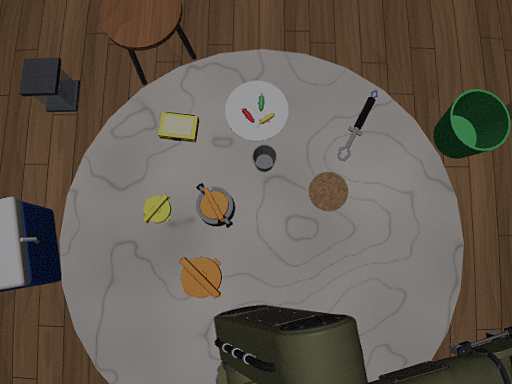

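View pics/side0.png

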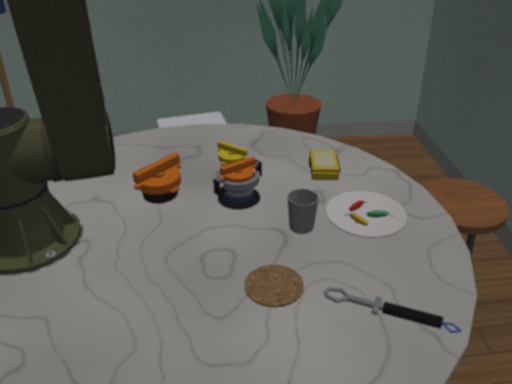

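Three things look like the cap in the top view: yellow at (157,208), a large orange one at (201,277), and a smaller orange one at (214,205). The last one is meant: it isn't yellow, it is the smaller of the two orange ones, and it sits on the canister with the claws and catches. The coaster is at (328,191), the tumbler at (264,158), the plate at (257,110), the case at (178,126) and the gripper at (358,125). The side view agrees, with the cap at (238,172) and the coaster at (274,285).

```bash
cat >> h.py <<'E'
from scipy.spatial.transform import Rotation as Ro
def ray(c,uv):
    K=np.array([[c['fx'],0,c['cx']],[0,c['fy'],c['cy']],[0,0,1]],float)
    n=cv2.undistortPoints(np.array(uv,float).reshape(-1,1,2),K,np.array(c['dist'],float)).reshape(-1,2)
    return np.c_[n,np.ones(len(n))]@Ro.from_euler('xyz',c['orientation']).as_matrix().T
def plane(c,uv,z):
    d=ray(c,uv); e=np.array(c['eye']); return e+d*((z-e[2])/d[:,2])[:,None]
def pts(c,mask):
    v,u=np.nonzero(mask&(c['z_map']>0)); d=ray(c,np.c_[u,v]); return np.c_[u,v],np.array(c['eye'])+d*c['z_map'][v,u][:,None]
def load(n): return dict(np.load('last_'+n+'.npz'))
def colour(c,lo,hi,box):
    m=cv2.inRange(cv2.cvtColor(c['img'],cv2.COLOR_BGR2HSV),lo,hi)>0
    b=np.zeros_like(m); x0,x1,y0,y1=box; b[y0:y1,x0:x1]=1; return m&b
E
python3 - <<'E'
from h import *
for n,box in (('top',(185,245,170,240)),('side',(212,265,150,190))):
    c=load(n); m=colour(c,(5,120,60),(18,255,255),box); uv,P=pts(c,m)
    print(n,m.sum(),'z pct',np.percentile(P[:,2],[2,10,50,90,98]),'med',np.median(P,0))
    b=P[P[:,2]>P[:,2].max()-12]; r=cv2.minAreaRect(b[:,:2].astype(np.float32)); v=np.linalg.svd(b[:,:2]-b[:,:2].mean(0))[2][0]
    print(' bar',len(b),b.mean(0),r,np.degrees(np.arctan2(v[1],v[0])))
    k=cv2.resize(c['img'][box[2]-10:box[3]+10,box[0]-10:box[1]+10],None,fx=5,fy=5,interpolation=cv2.INTER_CUBIC)
    cv2.imwrite(f'pics/{n}_crop.png',k)
    if n=='top': A=k
    else:
        H=max(A.shape[0],k.shape[0]); o=np.zeros((H,A.shape[1]+k.shape[1],3),np.uint8); o[:A.shape[0],:A.shape[1]]=A; o[:k.shape[0],A.shape[1]:]=k; cv2.imwrite('pics/crop.png',o); print(o.shape)
c=load('top')
for nm,box,lo,hi in (('coaster',(300,356,165,220),(5,60,40),(20,255,255)),('big',(170,230,250,305),(5,120,60),(18,255,255)),('yel',(135,180,190,225),(22,100,60),(35,255,255))):
    m=colour(c,lo,hi,box); uv,P=pts(c,m); (e)=cv2.fitEllipse(cv2.convexHull(uv.astype(np.float32))); print(nm,np.percentile(P[:,2],[5,50,95]),P.mean(0),'ell',e, plane(c,[e[0]],6))
c=load('side'); m=colour(c,(5,60,40),(20,255,255),(235,315,255,310)); uv,P=pts(c,m); e=cv2.fitEllipse(cv2.convexHull(uv.astype(np.float32))); print('side coaster',e,P.mean(0),plane(c,[e[0]],6))
c=load('top');
for nm,uv in (('tumbler',(264,158)),('plate',(257,110)),('grip',(345,153)),('big',(201,277))): print(nm,plane(c,[uv],30))
E
```

```text
top 670 z pct [ 67.59345993  76.12216774  80.68270641 103.53694707 106.03148176] med [502.57717742 129.94466737  80.68270641]
 bar 175 [502.25526202 129.76390868 102.86199431] ((502.8842468261719, 130.35157775878906), (98.91829681396484, 13.982260704040527), 29.60395622253418) -150.43796466096737
side 651 z pct [ 69.30021108  74.33658396  80.86211891 101.84312791 103.81507073] med [505.23702842 119.12812184  80.86211891]
 bar 207 [500.4118979  127.26693818  99.5019554 ] ((500.9241638183594, 130.50137329101562), (96.50740051269531, 18.573570251464844), 27.960498809814453) -151.26832077684045
(450, 765, 3)
coaster [ 0.79788587  5.74427953 10.56555267] [ 556.70826707 -205.28094059    5.71706954] ell ((328.0891418457031, 190.92657470703125), (38.41933059692383, 39.134857177734375), 106.16561126708984) [[ 556.47033095 -205.36448124    6.        ]]
big [55.01656546 60.99481195 96.02308318] [300.64694508 164.26524254  68.75923497] ell ((201.31927490234375, 276.8282165527344), (42.393341064453125, 52.26549530029297), 118.02310943603516) [[298.22005082 170.19998861   6.        ]]
yel [27.2983391  42.46351249 67.18776   ] [493.62507365 300.51617205  46.14706557] ell ((157.10641479492188, 209.17385864257812), (27.92171287536621, 34.509029388427734), 43.67656326293945) [[497.26078318 308.84936249   6.        ]]
side coaster ((273.63018798828125, 285.3168029785156), (41.41680145263672, 58.86433410644531), 91.47978210449219) [ 554.06301788 -208.07662923    4.58239649] [[ 553.78182018 -210.2812591     6.        ]]
tumbler [[650.83977601 -11.68559369  30.        ]]
plate [[801.02143603  10.3378052   30.        ]]
grip [[ 668.31394779 -254.92282466   30.        ]]
big [[298.49508977 168.08155236  30.        ]]
```

View pics/crop.png

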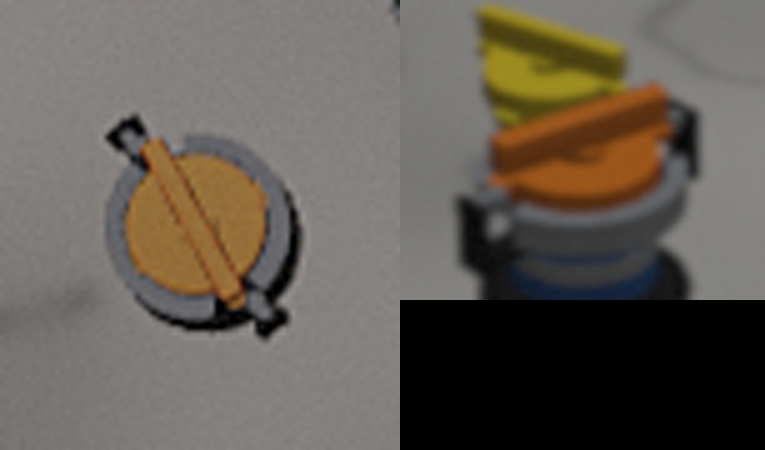

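The crop confirms it: this is the smaller orange cap, seated on the blue canister between the claws and black catches. Its axis is at about (502,130), the bar is at about 29.5°, and the bar top is at z 104 (106 minus noise; 62-24+66=104 expected). The coaster centre is at about (556,-207).

I'll straddle the +x end of the bar 40 mm from the axis and push it counter-clockwise.

>>> {"fn": "arm_command", "kwargs": {
  "plan": [
    [-0.4,0.031,-0.031,0,0],
    [-0.4,0.031,-0.031,0,0],
    [-0.4,0.031,-0.031,0,0],
    [-0.4,0.031,-0.031,0,0],
    [-0.4,0.031,-0.031,0,0],
    [-0.4,0.031,-0.031,0,0],
    [-0.4,0.031,-0.031,0,0],
    [-0.4,0.031,-0.031,0,0],
    [-0.4,0.031,-0.031,0,0],
    [-0.4,0.031,-0.031,0,0],
    [-0.4,0.031,-0.031,0,0],
    [-0.4,0.031,-0.031,0,0],
    [-0.4,0.031,-0.031,0,0],
    [-0.4,0.031,-0.031,0,0],
    [-0.4,0.031,-0.031,0,0],
    [-0.4,0.031,-0.031,0,0],
    [-0.4,0.031,-0.031,0,0],
    [-0.4,0.031,-0.031,0,-0.129],
    [-0.4,0,0,0,-0.129],
    [-0.4,0,0,0,0]
  ],
  "newtons": 30
}}

```text
clock: 2.6
eef_pos: [537.5, 149.7, 204.9]
eef_rot: [-3.141, 0.001, 0.515]
wrist_force: [0.7, 0.2, -0.6]
finger_gap: 28.1
finger_force: 0.0
```

```bash
cat >> h.py <<'E'
def go(x,y,z,yaw):
    s=manip.read_state(); R=Ro.from_euler('xyz',s['eef_rot']); w=s['eef_rot'][2]
    d=R.inv().apply(np.array([x,y,z])-s['eef_pos']); dr=-((yaw-w+np.pi)%(2*np.pi)-np.pi)
    print('t',round(s['clock'],2),'pos',s['eef_pos'].round(1),'rot',s['eef_rot'].round(3),'F',s['wrist_force'].round(1),'gap',round(s['finger_gap'],1),'j',s['joints'].round(2),'\n tool d mm',d.round(1),'roll',round(dr,3)); return s
E
python3 - <<'E'
from h import *
c=snap('top'); m=colour(c,(5,120,60),(18,255,255),(185,245,170,240)); print(m.sum())
go(536.5,149.5,89.5,0.515)
E
```

```text
75
t 2.65 pos [537.5 149.4 205.1] rot [-3.141e+00  1.000e-03  5.120e-01] F [-0.5  0.5 -0.1] gap 28.4 j [ 0.21  0.32  1.5  -0.    1.33  1.26] 
 tool d mm [ -0.7  -0.6 115.6] roll -0.003
```

>>> {"fn": "arm_command", "kwargs": {
  "plan": [
    [-0.4,0,0,0.03,0],
    [-0.4,0,0,0.03,0],
    [-0.4,0,0,0.025,0],
    [-0.4,0,0,0.008,0],
    [-0.4,0,0,0.008,0],
    [-0.4,0,0,0.007,0],
    [-0.4,0,0,0.007,0],
    [-0.4,0,0,0,0]
  ]
}}

```text
clock: 3.65
eef_pos: [537.5, 149.4, 90.1]
eef_rot: [-3.141, 0.001, 0.515]
wrist_force: [0.8, -0.2, -0.3]
finger_gap: 28.5
finger_force: 0.0
```

Run:
```python
from h import *
c=snap('side'); cv2.imwrite('pics/s1.png',cv2.resize(c['img'][100:230,160:320],None,fx=4,fy=4,interpolation=cv2.INTER_CUBIC))
go(536.5,149.5,89.5,0.515)
```

```text
t 3.7 pos [537.7 149.5  90.5] rot [ 3.142 -0.     0.515] F [-0.3 -0.2  0.3] gap 28.1 j [ 0.21  0.44  1.62 -0.    1.09  1.26] 
 tool d mm [-1.  -0.6  1. ] roll -0.0
```

View pics/s1.png

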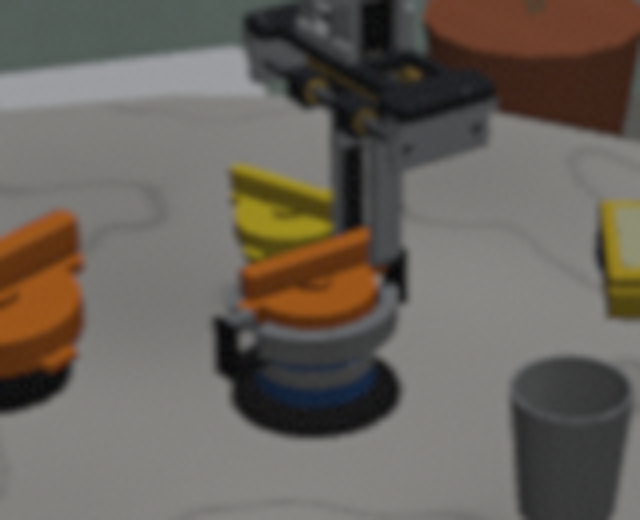

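The fingers straddle the right-hand end of the bar, around (380,240) in the crop. I'll close lightly so that I keep control of the bar, then twist along the arc.

>>> {"fn": "arm_command", "kwargs": {
  "plan": [
    [-0.4,-0.001,-0.0006,0.0008,0],
    [-0.8,0,0,0,0],
    [-0.8,0,0,0,0],
    [-0.8,0,0,0,0],
    [-0.8,0,0,0,0]
  ],
  "newtons": 15
}}

```text
clock: 4.32
eef_pos: [536.4, 150.5, 90.1]
eef_rot: [-3.14, -0.001, 0.515]
wrist_force: [-3.5, 6.9, 4.7]
finger_gap: 14.1
finger_force: 15.0
```

>>> {"fn": "arm_command", "kwargs": {
  "plan": [
    [-0.8,-0.0002,-0.004,0,-0.1],
    [-0.8,-0.0002,-0.004,0,-0.1]
  ]
}}

```text
clock: 4.58
eef_pos: [532.5, 155.7, 90.1]
eef_rot: [3.14, -0.001, 0.718]
wrist_force: [7.4, -6.1, 5.8]
finger_gap: 15.4
finger_force: 16.5
```

>>> {"fn": "arm_command", "kwargs": {
  "plan": [
    [-0.8,-0.0002,-0.004,0,-0.1],
    [-0.8,-0.0002,-0.004,0,-0.1]
  ]
}}

```text
clock: 4.82
eef_pos: [526.1, 161.6, 90.0]
eef_rot: [3.142, -0.0, 0.918]
wrist_force: [-1.5, 0.7, 4.0]
finger_gap: 14.1
finger_force: 15.0
```

```bash
cat >> h.py <<'E'
def barang(n='top',zc=95,cen=(501.7,130)):
    c=snap(n); box=(180,245,160,240) if n=='top' else (205,270,140,195)
    uv,P=pts(c,colour(c,(5,120,60),(18,255,255),box)); b=P[(P[:,2]>zc)&(P[:,2]<112)]
    r=cv2.minAreaRect(b[:,:2].astype(np.float32)); v=np.linalg.svd(b[:,:2]-b[:,:2].mean(0))[2][0]
    print(n,len(b),b.mean(0).round(1),r,'ang',round(np.degrees(np.arctan2(v[1],v[0]))%180,1)); return c
E
python3 - <<'E'
from h import *
barang('side'); barang('top'); go(0,0,0,0)
E
```

```text
side 161 [497.5 121.7 101.3] ((501.4149475097656, 126.2779541015625), (96.37064361572266, 19.939693450927734), 53.067405700683594) ang 52.1
top 33 [480.3  97.9 103.7] ((482.9814453125, 97.99661254882812), (25.679244995117188, 12.091548919677734), 16.86098289489746) ang 31.8
t 4.92 pos [525.9 161.8  90.1] rot [-3.141 -0.     0.916] F [-3.   2.7  3. ] gap 13.6 j [0.23 0.42 1.64 0.   1.08 0.89] 
 tool d mm [-448.6 -318.6   90. ] roll 0.916
```

Broken loose: the bar is at 52°, turned about 23°, and the force has dropped. Next I spin it on easily.

>>> {"fn": "arm_command", "kwargs": {
  "plan": [
    [-0.8,-0.0002,-0.004,0,-0.1],
    [-0.8,-0.0002,-0.004,0,-0.1],
    [-0.8,-0.0002,-0.004,0,-0.1],
    [-0.8,-0.0002,-0.004,0,-0.1],
    [-0.8,-0.0001,-0.002,0,-0.05],
    [-0.8,0,0,0,0]
  ],
  "newtons": 8
}}

```text
clock: 5.68
eef_pos: [510.1, 168.9, 90.0]
eef_rot: [3.141, -0.0, 1.363]
wrist_force: [0.4, 0.4, 2.3]
finger_gap: 14.2
finger_force: 8.0
```

>>> {"fn": "arm_command", "kwargs": {
  "plan": [
    [-0.8,0,-0.0016,0,-0.04],
    [-0.8,0,-0.0016,0,-0.04],
    [-0.8,0,0,0,0]
  ]
}}

```text
clock: 6.05
eef_pos: [507.1, 169.5, 90.0]
eef_rot: [3.141, -0.0, 1.442]
wrist_force: [1.0, 0.2, 4.8]
finger_gap: 14.2
finger_force: 8.0
```

>>> {"fn": "arm_command", "kwargs": {
  "plan": [
    [-0.8,-0.0001,-0.0016,0,-0.04],
    [-0.8,0,-0.0016,0,-0.04],
    [-0.8,0,0,0,0]
  ]
}}

```text
clock: 6.42
eef_pos: [503.8, 169.8, 90.0]
eef_rot: [3.141, -0.0, 1.523]
wrist_force: [0.5, -0.0, 4.8]
finger_gap: 14.2
finger_force: 8.0
```

>>> {"fn": "arm_command", "kwargs": {
  "plan": [
    [-0.8,-0.0001,-0.0016,0,-0.04],
    [-0.8,0,-0.0016,0,-0.04],
    [-0.8,0,0,0,0]
  ]
}}

```text
clock: 6.8
eef_pos: [500.6, 169.8, 90.0]
eef_rot: [3.141, -0.0, 1.603]
wrist_force: [1.3, -0.9, 5.5]
finger_gap: 14.3
finger_force: 8.0
```

>>> {"fn": "arm_command", "kwargs": {
  "plan": [
    [-0.8,-0.0001,-0.0016,0,-0.04],
    [-0.8,0,-0.0016,0,-0.04],
    [-0.8,0,0,0,0]
  ]
}}

```text
clock: 7.18
eef_pos: [497.4, 169.6, 90.0]
eef_rot: [3.141, -0.0, 1.683]
wrist_force: [1.6, 0.0, 6.0]
finger_gap: 13.7
finger_force: 8.0
```

>>> {"fn": "arm_command", "kwargs": {
  "plan": [
    [-0.8,-0.0001,-0.0016,0,-0.04],
    [-0.8,0,-0.0016,0,-0.04],
    [-0.8,0,0,0,0]
  ]
}}

```text
clock: 7.55
eef_pos: [494.3, 169.3, 90.0]
eef_rot: [3.141, -0.0, 1.763]
wrist_force: [2.3, 3.2, 5.4]
finger_gap: 13.7
finger_force: 8.0
```

>>> {"fn": "arm_command", "kwargs": {
  "plan": [
    [-0.8,-0.0001,-0.0016,0,-0.04],
    [-0.8,0,-0.0016,0,-0.04],
    [-0.8,0,0,0,0]
  ]
}}

```text
clock: 7.92
eef_pos: [491.3, 168.7, 90.0]
eef_rot: [3.14, -0.001, 1.843]
wrist_force: [2.8, 4.2, 4.9]
finger_gap: 13.6
finger_force: 8.0
```

Run:
```python
from h import *
barang('side'); s=go(0,0,0,0); print(s['moment'])
```

```text
side 133 [501.2 124.2 101.4] ((500.2209167480469, 130.55397033691406), (14.583005905151367, 100.9870376586914), 14.435880661010742) ang 104.4
t 7.97 pos [491.3 168.7  90. ] rot [ 3.140e+00 -1.000e-03  1.842e+00] F [3.2 4.1 4.9] gap 14.0 j [ 0.26  0.36  1.73  0.    1.05 -0.01] 
 tool d mm [ -30.8 -518.7   89.2] roll 1.842
[ 0.92511868 -0.65234722  0.1103241 ]
```

>>> {"fn": "arm_command", "kwargs": {
  "plan": [
    [-0.8,-0.0001,-0.0016,0,-0.04],
    [-0.8,0,-0.0016,0,-0.04],
    [-0.8,0,0,0,0]
  ]
}}

```text
clock: 8.35
eef_pos: [488.4, 167.7, 90.1]
eef_rot: [3.14, -0.001, 1.923]
wrist_force: [2.6, 4.3, 4.5]
finger_gap: 14.0
finger_force: 8.0
```

>>> {"fn": "arm_command", "kwargs": {
  "plan": [
    [-0.8,-0.0001,-0.0016,0,-0.04],
    [-0.8,0,-0.0016,0,-0.04],
    [-0.8,0,0,0,0]
  ]
}}

```text
clock: 8.72
eef_pos: [485.5, 166.5, 90.1]
eef_rot: [3.139, -0.0, 2.003]
wrist_force: [3.4, 6.1, 3.7]
finger_gap: 14.0
finger_force: 8.0
```

>>> {"fn": "arm_command", "kwargs": {
  "plan": [
    [-0.8,-0.0001,-0.0016,0,-0.04],
    [-0.8,0,-0.0016,0,-0.04],
    [-0.8,0,0,0,0]
  ]
}}

```text
clock: 9.1
eef_pos: [482.8, 165.1, 90.1]
eef_rot: [3.139, -0.0, 2.083]
wrist_force: [3.9, 5.3, 3.7]
finger_gap: 14.3
finger_force: 8.1
```

>>> {"fn": "arm_command", "kwargs": {
  "plan": [
    [-0.8,-0.0001,-0.0016,0,-0.04],
    [-0.8,0,-0.0016,0,-0.04],
    [-0.8,0,0,0,0]
  ]
}}

```text
clock: 9.48
eef_pos: [480.2, 163.4, 90.2]
eef_rot: [3.139, 0.0, 2.163]
wrist_force: [5.2, 6.8, 4.7]
finger_gap: 14.0
finger_force: 8.1
```

Run:
```python
from h import *
barang('side'); s=go(0,0,0,0); print(s['moment'])
```

```text
side 150 [503.2 122.6 101.2] ((500.8310241699219, 128.99197387695312), (21.78302764892578, 97.43218231201172), 26.981525421142578) ang 122.2
t 9.53 pos [480.2 163.4  90.2] rot [3.139 0.    2.162] F [4.9 7.4 4. ] gap 13.9 j [ 0.26  0.33  1.76  0.    1.04 -0.34] 
 tool d mm [ 132.1 -490.    88.8] roll 2.162
[ 1.24841199 -1.12143192  0.10067573]
```

>>> {"fn": "arm_command", "kwargs": {
  "plan": [
    [-0.8,-0.0001,-0.0016,0,-0.04],
    [-0.8,0,-0.0016,0,-0.04],
    [-0.8,0,0,0,0]
  ]
}}

```text
clock: 9.9
eef_pos: [478.6, 162.1, 91.0]
eef_rot: [3.136, 0.001, 2.242]
wrist_force: [8.0, 10.9, 8.9]
finger_gap: 14.6
finger_force: 8.1
```

>>> {"fn": "arm_command", "kwargs": {
  "plan": [
    [-0.8,-0.0001,-0.0016,0,-0.04],
    [-0.8,0,-0.0016,0,-0.04],
    [-0.8,0,0,0,0]
  ]
}}

```text
clock: 10.28
eef_pos: [476.1, 160.1, 91.1]
eef_rot: [3.136, 0.001, 2.322]
wrist_force: [6.2, 12.1, 9.4]
finger_gap: 16.3
finger_force: 8.3
```

Run:
```python
from h import *
c=barang('side'); s=go(0,0,0,0); print(s['moment'])
cv2.imwrite('pics/s2.png',cv2.resize(c['img'][100:230,160:320],None,fx=4,fy=4,interpolation=cv2.INTER_CUBIC))
```

```text
side 175 [502.4 116.6 104. ] ((498.31500244140625, 125.20680236816406), (18.27735137939453, 90.42388153076172), 31.767820358276367) ang 125.2
t 10.32 pos [476.1 160.1  91.1] rot [3.136e+00 1.000e-03 2.322e+00] F [ 6.5 11.4 10.6] gap 16.0 j [ 0.25  0.32  1.78  0.    1.03 -0.5 ] 
 tool d mm [ 208.  -457.8   88.2] roll 2.322
[ 2.34659911 -1.50760719 -0.09929977]
```

View pics/s2.png

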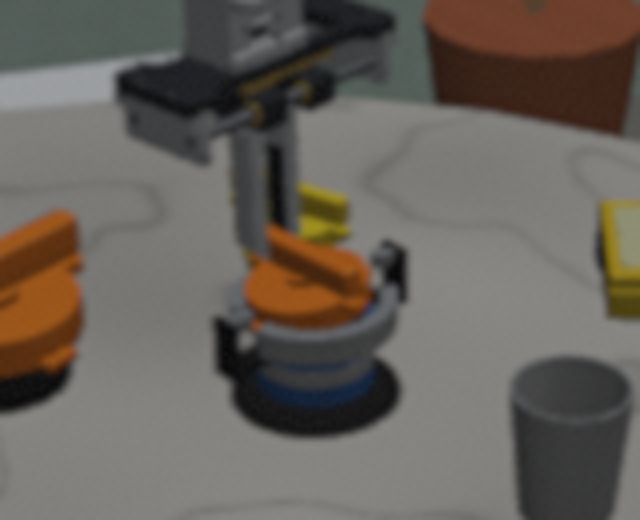

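The bar has stopped at about 125° while the tool went on to 133°, and the gap widened from 14 to 16 mm. That is the stop, about 96° from the start. The cap looks slightly tilted, so I'll back off, release, rise and check.

>>> {"fn": "arm_command", "kwargs": {
  "plan": [
    [-0.8,0.0001,0.002,0,0.06],
    [-0.8,0,0.001,0,0.06],
    [-0.4,0,0,0,0],
    [-0.4,0,0,0,0],
    [-0.4,0,0,0,0],
    [-0.4,0,0,-0.02,0],
    [-0.4,0,0,-0.03,0],
    [-0.4,0,0,-0.03,0],
    [-0.4,0,0,0,0]
  ]
}}

```text
clock: 11.45
eef_pos: [477.2, 160.9, 171.4]
eef_rot: [3.139, 0.001, 2.205]
wrist_force: [-0.7, 0.3, -0.2]
finger_gap: 28.2
finger_force: 0.0
```

Run:
```python
from h import *
c=barang('side'); t=barang('top'); s=go(0,0,0,0)
a=cv2.resize(c['img'][130:220,190:290],None,fx=4,fy=4,interpolation=cv2.INTER_CUBIC)
b=cv2.resize(t['img'][160:250,165:265],None,fx=4,fy=4,interpolation=cv2.INTER_CUBIC)
cv2.imwrite('pics/s3.png',np.hstack([a,b]))
for n,c,box in (('side',c,(205,270,140,195)),('top',t,(180,245,160,240))):
    uv,P=pts(c,colour(c,(5,120,60),(18,255,255),box)); b=P[(P[:,2]>95)&(P[:,2]<125)]; A=np.c_[b[:,:2]-[501.7,130],np.ones(len(b))]; print(n,np.linalg.lstsq(A,b[:,2],rcond=None)[0])
```

```text
side 161 [501.7 124.6 100.6] ((500.90966796875, 128.4204559326172), (16.088605880737305, 96.71182250976562), 33.7772331237793) ang 125.2
top 81 [515.5 107.5 102.8] ((516.04443359375, 108.8870620727539), (14.765933990478516, 49.23857116699219), 33.41453552246094) ang 127.1
t 11.55 pos [476.2 160.6 168.9] rot [-3.141 -0.     2.205] F [ 1.3 -0.3 -0.8] gap 28.0 j [ 0.25  0.23  1.7  -0.    1.21 -0.38] 
 tool d mm [ 152.6 -478.7  169.4] roll 2.205
side [  0.19461642   0.14908457 101.44497372]
top [7.94410989e-02 2.43931291e-02 1.02230495e+02]
```

View pics/s3.png

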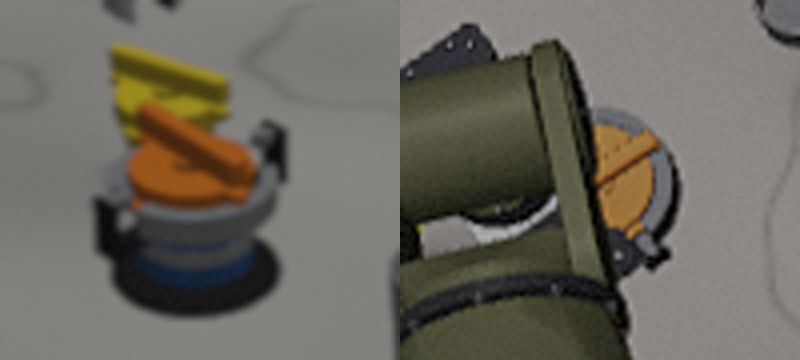

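The cap is seated level at the stop, with the bar at about 126°. Its ears show in the gaps at (245,190) and (138,203). Next I grip the bar at mid-length.

Run:
```python
from h import *
go(501.7,130,87,2.2)
```

```text
t 11.55 pos [476.2 160.6 168.9] rot [-3.141 -0.     2.205] F [ 1.3 -0.3 -0.8] gap 28.0 j [ 0.25  0.23  1.7  -0.    1.21 -0.38] 
 tool d mm [-39.8   2.5  81.9] roll 0.005
```

>>> {"fn": "arm_command", "kwargs": {
  "plan": [
    [-0.4,-0.02,0.0025,0,0],
    [-0.4,-0.02,0,0,0],
    [-0.4,0,0,0.03,0],
    [-0.4,0,0,0.025,0],
    [-0.4,0,0,0.008,0],
    [-0.4,0,0,0.008,0],
    [-0.4,0,0,0.007,0],
    [-0.4,0,0,0.003,0],
    [-0.4,0,0,0,0]
  ]
}}

```text
clock: 12.68
eef_pos: [502.3, 130.0, 88.8]
eef_rot: [3.141, 0.0, 2.205]
wrist_force: [-0.2, -0.2, -0.0]
finger_gap: 28.0
finger_force: 0.0
```

>>> {"fn": "arm_command", "kwargs": {
  "plan": [
    [-0.8,0,0,0,0],
    [-0.8,0,0,0,0],
    [-0.8,0,0,0,0],
    [-0.8,0,0,0,0],
    [-0.8,0,0,0,0],
    [-0.8,0,0,0,0]
  ],
  "newtons": 20
}}

```text
clock: 13.42
eef_pos: [503.0, 130.4, 89.3]
eef_rot: [3.139, 0.001, 2.205]
wrist_force: [3.7, 3.0, 1.5]
finger_gap: 13.9
finger_force: 19.9
```

>>> {"fn": "arm_command", "kwargs": {
  "plan": [
    [-0.8,0,0.001,0,0],
    [-0.8,0,0,-0.002,0],
    [-0.8,0,0,-0.003,0],
    [-0.8,0,0,0,0]
  ],
  "newtons": 30
}}

```text
clock: 13.92
eef_pos: [503.1, 130.6, 93.9]
eef_rot: [3.141, 0.0, 2.205]
wrist_force: [2.0, 1.2, -0.0]
finger_gap: 13.7
finger_force: 29.9
```

>>> {"fn": "arm_command", "kwargs": {
  "plan": [
    [-0.8,0,0,-0.005,0],
    [-0.8,0,0,-0.005,0],
    [-0.8,0,0,-0.01,0],
    [-0.8,0,0,-0.01,0],
    [-0.8,0,0,0,0]
  ]
}}

```text
clock: 14.55
eef_pos: [503.2, 130.5, 124.6]
eef_rot: [3.141, 0.001, 2.205]
wrist_force: [-0.3, 0.2, -2.7]
finger_gap: 13.6
finger_force: 29.9
```

Run:
```python
from h import *
c=snap('side'); s=go(556,-206.5,140,2.2)
cv2.imwrite('pics/s4.png',cv2.resize(c['img'][100:230,160:320],None,fx=4,fy=4,interpolation=cv2.INTER_CUBIC))
uv,P=pts(c,colour(c,(5,120,60),(18,255,255),(205,270,120,195))); print(P[:,2].max(),P[:,2].min(),P.mean(0))
```

```text
t 14.6 pos [502.9 130.5 123.9] rot [3.142 0.    2.205] F [ 0.  -0.2 -3.6] gap 13.9 j [ 0.18  0.32  1.7  -0.    1.13 -0.45] 
 tool d mm [-302.9 -156.9  -16. ] roll 0.005
157.64036198206543 33.834875616059776 [497.01980387 113.52862161 117.54240564]
```

View pics/s4.png

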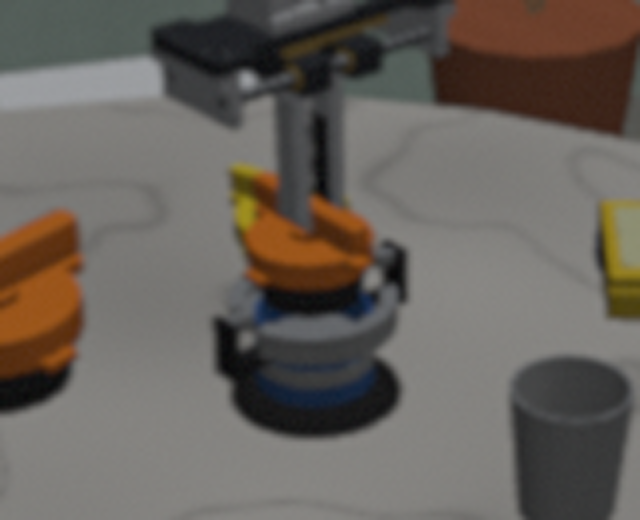

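The cap has lifted off cleanly, with the black plug visible at (310,295). I'll raise it and carry it to the coaster.

>>> {"fn": "arm_command", "kwargs": {
  "plan": [
    [-0.8,0,0,-0.02,0],
    [-0.8,0,0,-0.025,0],
    [-0.8,-0.01,-0.005,0,0],
    [-0.8,-0.025,-0.013,0,0],
    [-0.8,-0.025,-0.013,0,0],
    [-0.8,-0.025,-0.013,0,0],
    [-0.8,-0.025,-0.013,0,0],
    [-0.8,-0.025,-0.013,0,0],
    [-0.8,-0.025,-0.013,0,0],
    [-0.8,-0.025,-0.013,0,0],
    [-0.8,-0.025,-0.013,0,0],
    [-0.8,-0.025,-0.013,0,0],
    [-0.8,-0.025,-0.013,0,0],
    [-0.8,-0.025,-0.013,0,0],
    [-0.8,-0.012,-0.006,0,0],
    [-0.8,-0.006,-0.003,0,0],
    [-0.8,0,0,0,0],
    [-0.8,0,0,0,0]
  ]
}}

```text
clock: 16.85
eef_pos: [556.0, -205.9, 168.6]
eef_rot: [3.142, -0.0, 2.206]
wrist_force: [-0.2, -0.0, -2.6]
finger_gap: 14.0
finger_force: 29.9
```

Run:
```python
from h import *
go(556.2,-206,57,2.205)
```

```text
t 16.85 pos [ 556.  -205.9  168.6] rot [ 3.142 -0.     2.206] F [-0.2 -0.  -2.6] gap 14.0 j [-0.42  0.43  1.44  0.    1.28 -1.05] 
 tool d mm [-3.000e-01  1.000e-01  1.116e+02] roll 0.001
```

Now I descend to about 6 mm above contact, then ease down.

>>> {"fn": "arm_command", "kwargs": {
  "plan": [
    [-0.8,0,0,0.03,0],
    [-0.8,0,0,0.03,0],
    [-0.8,0,0,0.025,0],
    [-0.8,0,0,0.012,0],
    [-0.8,0,0,0.008,0],
    [-0.8,0,0,0,0],
    [-0.8,0,0,0,0]
  ]
}}

```text
clock: 17.73
eef_pos: [556.4, -206.7, 64.5]
eef_rot: [3.141, 0.001, 2.205]
wrist_force: [0.1, 0.2, -2.0]
finger_gap: 13.6
finger_force: 29.9
```

>>> {"fn": "arm_command", "kwargs": {
  "plan": [
    [-0.8,0,0,0.002,0],
    [-0.8,0,0,0.001,0],
    [-0.8,0,0,0,0]
  ]
}}

```text
clock: 18.1
eef_pos: [556.0, -206.5, 60.6]
eef_rot: [-3.142, -0.0, 2.205]
wrist_force: [-0.6, 0.2, -1.9]
finger_gap: 13.2
finger_force: 29.9
```

>>> {"fn": "arm_command", "kwargs": {
  "plan": [
    [-0.8,0,0,0.001,0],
    [-0.8,0,0,0,0]
  ]
}}

```text
clock: 18.35
eef_pos: [556.0, -206.5, 59.6]
eef_rot: [-3.142, -0.0, 2.205]
wrist_force: [-0.7, 0.0, -2.2]
finger_gap: 13.8
finger_force: 29.9
```

>>> {"fn": "arm_command", "kwargs": {
  "plan": [
    [-0.8,0,0,0.001,0],
    [-0.8,0,0,0,0]
  ]
}}

```text
clock: 18.6
eef_pos: [556.0, -206.5, 58.5]
eef_rot: [-3.141, -0.0, 2.205]
wrist_force: [0.5, -0.1, -1.8]
finger_gap: 13.8
finger_force: 29.9
```

>>> {"fn": "arm_command", "kwargs": {
  "plan": [
    [-0.8,0,0,0.001,0],
    [-0.8,0,0,0,0]
  ]
}}

```text
clock: 18.85
eef_pos: [556.0, -206.5, 57.6]
eef_rot: [-3.142, -0.0, 2.205]
wrist_force: [-0.8, -0.4, -2.0]
finger_gap: 13.8
finger_force: 29.9
```

>>> {"fn": "arm_command", "kwargs": {
  "plan": [
    [-0.8,0,0,0.0005,0],
    [-0.8,0,0,0,0]
  ]
}}

```text
clock: 19.1
eef_pos: [556.0, -206.5, 57.1]
eef_rot: [-3.142, -0.0, 2.205]
wrist_force: [0.4, -0.6, -2.8]
finger_gap: 13.6
finger_force: 29.9
```

>>> {"fn": "arm_command", "kwargs": {
  "plan": [
    [-0.8,0,0,0.001,0],
    [-0.8,0,0,0,0]
  ]
}}

```text
clock: 19.35
eef_pos: [556.4, -206.7, 57.0]
eef_rot: [3.141, 0.001, 2.205]
wrist_force: [-1.6, -0.1, 4.9]
finger_gap: 13.8
finger_force: 29.9
```

>>> {"fn": "arm_command", "kwargs": {
  "plan": [
    [-0.8,0,0,0.0005,0],
    [-0.8,0,0,0,0]
  ]
}}

```text
clock: 19.6
eef_pos: [556.6, -206.8, 57.0]
eef_rot: [3.141, 0.002, 2.205]
wrist_force: [-2.7, 0.8, 9.0]
finger_gap: 13.5
finger_force: 29.9
```

Contact at TCP z 57.0, as predicted. I ease the pressure off, release and rise.

>>> {"fn": "arm_command", "kwargs": {
  "plan": [
    [-0.8,0,0,-0.0008,0],
    [-0.4,0,0,0,0],
    [-0.4,0,0,0,0],
    [-0.4,0,0,0,0],
    [-0.4,0,0,0,0],
    [-0.4,0,0,-0.01,0],
    [-0.4,0,0,-0.02,0],
    [-0.4,0,0,-0.04,0],
    [-0.4,0,0,-0.05,0],
    [-0.4,-0.03,0.04,-0.03,0],
    [-0.4,-0.04,0.04,0,0],
    [-0.4,-0.04,0.04,0,0],
    [-0.4,-0.04,0.04,0,0],
    [-0.4,-0.04,0.04,0,0],
    [-0.4,0,0,0,0],
    [-0.4,0,0,0,0]
  ]
}}

```text
clock: 21.6
eef_pos: [780.6, -234.0, 206.7]
eef_rot: [3.138, 0.005, 2.205]
wrist_force: [-0.3, -0.3, 0.8]
finger_gap: 28.3
finger_force: 0.0
```

Run:
```python
from h import *
go(0,0,0,0); s=snap('side'); t=snap('top')
cv2.imwrite('pics/f.png',np.hstack([cv2.resize(s['img'],(400,300)),cv2.resize(t['img'],(400,300))]))
for n,c,box in (('side',s,(230,320,230,310)),('top',t,(295,365,160,225))):
    uv,P=pts(c,colour(c,(5,190,100),(18,255,255),box)); b=P[P[:,2]>60]
    print(n,len(P),len(b))
    if len(b)>5: print(b.mean(0),cv2.minAreaRect(b[:,:2].astype(np.float32)),b[:,2].max())
```

```text
t 21.6 pos [ 780.6 -234.   206.7] rot [3.138 0.005 2.205] F [-0.3 -0.3  0.8] gap 28.3 j [-0.34  1.04  0.36  0.    1.74 -0.97] 
 tool d mm [ 651.9 -491.1  201.7] roll 2.205
side 861 243
[ 556.99199299 -214.11674952   69.83948794] ((554.7588500976562, -209.29342651367188), (13.922178268432617, 95.05962371826172), 35.684165954589844) 73.33654841236819Traceback (most recent call last):
  File "<stdin>", line 5, in <module>
  File "h.py", line 13, in pts
    v,u=np.nonzero(mask&(c['z_map']>0)); d=ray(c,np.c_[u,v]); return np.c_[u,v],np.array(c['eye'])+d*c['z_map'][v,u][:,None]
                                           ~~~^^^^^^^^^^^^^^
  File "h.py", line 8, in ray
    n=cv2.undistortPoints(np.array(uv,float).reshape(-1,1,2),K,np.array(c['dist'],float)).reshape(-1,2)
      ~~~~~~~~~~~~~~~~~~~^^^^^^^^^^^^^^^^^^^^^^^^^^^^^^^^^^^^^^^^^^^^^^^^^^^^^^^^^^^^^^^^
cv2.error: OpenCV(4.12.0) /io/opencv/modules/calib3d/src/undistort.dispatch.cpp:347: error: (-215:Assertion failed) CV_IS_MAT(_src) && CV_IS_MAT(_dst) && (_src->rows == 1 || _src->cols == 1) && (_dst->rows == 1 || _dst->cols == 1) && _src->cols + _src->rows - 1 == _dst->rows + _dst->cols - 1 && (CV_MAT_TYPE(_src->type) == CV_32FC2 || CV_MAT_TYPE(_src->type) == CV_64FC2) && (CV_MAT_TYPE(_dst->type) == CV_32FC2 || CV_MAT_TYPE(_dst->type) == CV_64FC2) in function 'cvUndistortPointsInternal'
```

View pics/f.png

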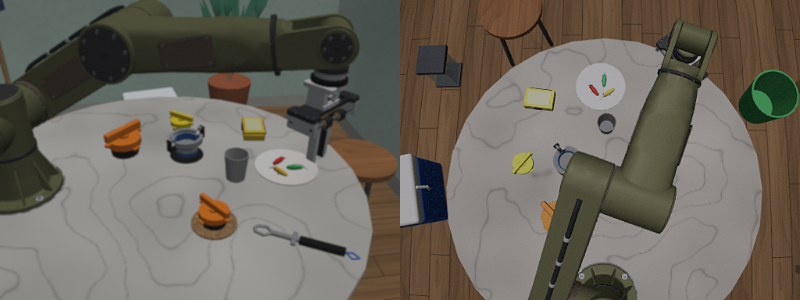

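The side view shows the cap upright on the coaster at (213,212). Measured in that view, the cap centre (554.8,-209.3) is within 1.5 mm of the coaster centre (553.8,-210.3). The bar top is at 73 mm against 72 expected. The tumbler, plate, case and fish gripper have not moved, and the arm is clear.

```bash
python3 -c "
from cell import ticket
print(ticket.sign_off())"
```

```text
the job is handed in; nothing more can be done
None
```

The cap was broken loose, turned to its stop about 97° on, lifted off and set down bar up within about 1.5 mm of the coaster's centre; the job is handed in at about 22 s on the robot's clock, and no verdict was shown.

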